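# Square a bar against the marking fence and weigh it down

## Task

Get the aluminium bar ready for marking: lift the big brass weight out from between the bar and the fence and park it upright on the cork coaster, then push the bar at both ends, reaching in under the clear strip, until it lies flat against the steel fence along its whole length. Finally stand the weight upright on the black pad at the left-hand end of the bar to hold it there. Do not tip the weight, do not press on the clear strip, and leave the small weight, the jaw insert and the micrometer where they are.

Things in the scene. Friction and masses are not known exactly. Their poses are not given: they have to be found in the camera images.
- fixture: Grey marking fixture, fixed: base plate 184 x 270 x 8 mm (x -80 to +104, y -135 to +135 mm) with a steel fence on it. Origin at desk level, z up; x points from the open front to the fence, y along the fence to the left. Plate top at z = 8 mm. Fence: front face is the plane x = +70 mm, y -130 to +130 mm, top at z = 28 mm. Turned 5 to 20 degrees about the vertical.
- strip: Clear rigid strip with black ticks, fixed over the fence; same origin and axes as the fixture. Covers x +12 to +100 mm, y -127 to +10 mm, underside at z = 60 mm, 4 mm thick: it overhangs the fence face by 58 mm, so a finger that pushes the bar's right half home must slant in from the front, 30 to 45 degrees from vertical. The fence's left end (y over +10 mm) is open above.
- bar_center (a point): Centre (half-way up) of the loose aluminium bar, a rectangular tube 240 mm long (its y), 40 mm wide (its x) and 22 mm high, about 0.4 kg. It lies on the base plate in front of the fence, skewed by up to 9 degrees either way; it slides with ordinary friction. Its x axis points roughly to the fence, its y axis roughly left along it.
- bar_left (a point): Point half-way up the bar's fence-side face, 108 mm left of the bar's middle: bar frame (+20, +108) mm from the centre.
- bar_right (a point): Point half-way up the bar's fence-side face, 108 mm right of the bar's middle: bar frame (+20, -108) mm from the centre.
- bar_pad (a point): Centre of the black pad, 38 x 40 mm and flat, on top of the bar near its left-hand end: bar frame (0, +85) mm from the centre, at the bar's top.
- weight_center (a point): Centre (half-way up) of the big brass weight: round body 38 mm in diameter with a neck and knob on top, 60 mm high in all, about 0.4 kg. Grip it round the body, up to 35 mm above its foot. It starts upright on the base plate between the fence and the left-hand part of the bar, at least 4 mm clear of both.
- coaster: Cork coaster, a fixed disc 80 mm in diameter and 4 mm thick, on the desk left of the fixture; origin at the centre of its underside.
- small_weight: Small brass weight 30 mm in diameter, 47 mm high, on the desk right of the fixture; bystander. Origin at the centre of its underside.
- jaw_insert: Dark serrated steel jaw insert 64 x 28 x 19 mm on the desk right of the fixture; bystander. Origin at the centre of its underside.
- micrometer: Micrometer 136 x 47 x 16 mm lying on the desk left of the fixture; bystander. Origin at the centre of its underside.
Not all that is in view belongs to the job. What is shaped like the part that bears weight_center but orange is not meant.

How it is judged:
By the outcome, as a careful person would: the job done as asked, in the order asked, and still so for the second after the job is handed in, with the robot touching nothing.
It also fails if it takes over 72 s, if anything falls off the work surface, if the arm or the gripper's body presses on something with over 40 N, if the wrist force passes 120 N, or if a joint passes its speed limit or range.

## Robot

A 7-joint arm with a two-finger parallel gripper is mounted at the origin on a cart in front of the work surface, level with it; the furniture and walls round the work are solid. World frame = base frame: x ahead of the robot, y to its left, z up, the work surface at z = 0. Lengths are in m, angles in rad, forces in N, time in s.
With the tool pointing down it reaches from about 0.35 to 0.9 m from the base axis. Payload 19.9 kg.
Tool frame: the origin (TCP) lies between the finger pads; the fingertips stand 19 mm ahead of it and the grasp point (between the pads) is the TCP; z points along the fingers, y is the direction in which the jaws open and shut (so a half turn about z gives the same grasp; the last joint's range is limited). The gripper opens to 94 mm and grips with 3 to 60 N. Pads are 16 mm wide; open, the fingers measure 119 mm over their backs; the gripper's body (75 mm by 177 mm) begins 78 mm behind the grasp point.
Start: joints at [-1.159, 0.417, -0.01, 1.614, 0.005, 1.111, -0.053], TCP at [0.273, 0.562, 0.224] pointing down, gripper open.
Joint ranges: [-2.81, 2.81], [-0.39, 2.02], [-1.27, 1.25], [0.06, 2.57], [-1.19, 4.33], [0.19, 2], [-2.82, 2.82]. Speed limits (rad/s): [1.89, 1.89, 2.39, 2.39, 3.01, 3.01, 3.01].

## Interface

Orientations are given as a 3x3 rotation matrix whose columns are the frame's x, y, z axes.
In Python, from rig import robot gives the robot as it stands. Calls block until the motion is done:
- robot.move_ptp(position, orientation): joint-space move of the TCP to a pose.
- robot.move_linear(position, velocity=0.15, frame=None, threshold=None): straight line of the TCP; frame=None keeps the orientation; velocity is the mean speed in m/s. With threshold (N) it stops when the force on the tool has changed by that much, and returns True; else False.
- robot.goto_joints(angles): joint-space move.
- robot.gripper_to(opening): finger opening in m; the grip force is fixed at half the most; returns when the fingers have stopped.
- robot.pause(seconds).
- robot.ik(position, orientation): joint angles nearest the present ones, or None.
- robot.get_state(): the state.
- robot.grab_frame(name): name is "scene" or "side" or "wrist"; returns the picture (400x640x3 uint8, red, green, blue); there is no depth.
- robot.camera_info(name): a dict with "fx", "fy", "cx", "cy" (pixels), "dist" ([k1, k2, p1, p2, k3] as OpenCV has them; the pictures are not rectified), "rvec" (rotation vector, rad) and "tvec" (3), from world to camera coordinates, as OpenCV has them. Camera axes: x right, y down, z forward; pixel columns grow to the right and rows downward; lengths in m; the calibration is good to about 2 mm. A picture is of the moment at which its call begins: read the wrist's pose just before it. camera_info takes no time and is no camera call; for the wrist camera it gives the pose at the moment of the call.
A pose or a line that the arm cannot do raises robot.PlanningError and nothing moves.
- robot.sign_off(): hands the job in, once; it reports no verdict.
The state is a dict: "time": time; "qpos": joint angles; "joint_vel": joint speeds; "effort": joint torques, N m; "ee_pos": TCP position; "tool_rot": TCP orientation; "force": force on the tool from outside, world axes, zero at the start; "moment": the same for the moment, N m; "opening": finger opening in m.
Only numpy, scipy, OpenCV 4.12 (cv2) and the standard library are available. Lean on these libraries where they do the work, as an engineer would, in place of code of your own. Each camera call takes 0.05 s, during which the arm holds its last target.

## Working session

There is one attempt and no reset: what is moved stays moved. The work goes in short steps, each a Python script; the robot and the scene stay as the last script left them, time stands still between calls to the robot, and variables do not carry over. Pictures are saved under pics/ and viewed, and the job is handed in when it is done.

```bash
ls; mkdir -p pics; python3 - <<'E'
from rig import robot
import cv2
for n in ["scene","side","wrist"]:
    i=robot.camera_info(n); print(n,i)
    cv2.imwrite(f"pics/{n}0.png",robot.grab_frame(n)[:,:,::-1])
s=robot.get_state(); print(s["time"],s["ee_pos"],s["tool_rot"],s["opening"])
E
```

```text
pics
scene {'fx': 504.2318608166307, 'fy': 504.2318608166307, 'cx': 313.2550595100208, 'cy': 193.599347398983, 'dist': array([-0.09064155,  0.        ,  0.        ,  0.        ,  0.        ]), 'rvec': array([ 1.19440744, -2.42499826,  0.83821243]), 'tvec': array([0.5056856 , 0.23492102, 1.32583533])}
side {'fx': 434.75961028004593, 'fy': 434.75961028004593, 'cx': 312.2090861936706, 'cy': 205.18760118094448, 'dist': array([-0.0382974,  0.       ,  0.       ,  0.       ,  0.       ]), 'rvec': array([ 0.68378754, -2.28294429,  1.55526435]), 'tvec': array([0.56497413, 0.08041024, 1.1521887 ])}
wrist {'fx': 294.3998722248838, 'fy': 294.3998722248838, 'cx': 318.8486974054062, 'cy': 198.9650789457288, 'dist': array([-0.03685517,  0.        ,  0.        ,  0.        ,  0.        ]), 'rvec': array([-2.44594354, -1.52778017, -0.22510206]), 'tvec': array([-0.62385257, -0.02948364,  0.39304676])}
0.15 [0.27333104 0.56176552 0.22397697] [[-8.99207037e-01  4.37523249e-01 -3.34610558e-04]
 [ 4.37523369e-01  8.99206611e-01 -8.79272448e-04]
 [-8.38181127e-05 -9.37047911e-04 -9.99999557e-01]] 0.0938575204157681
```

View pics/scene0.png

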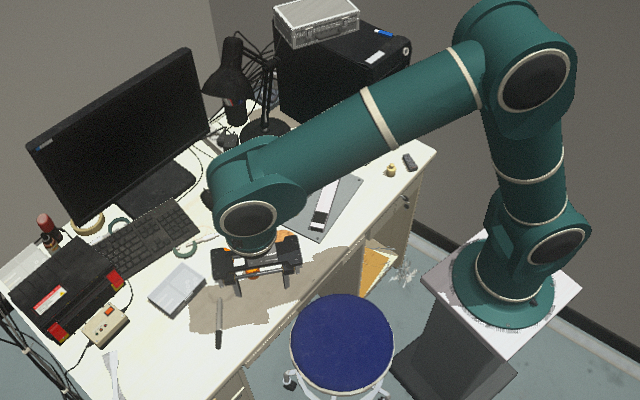

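View pics/side0.png

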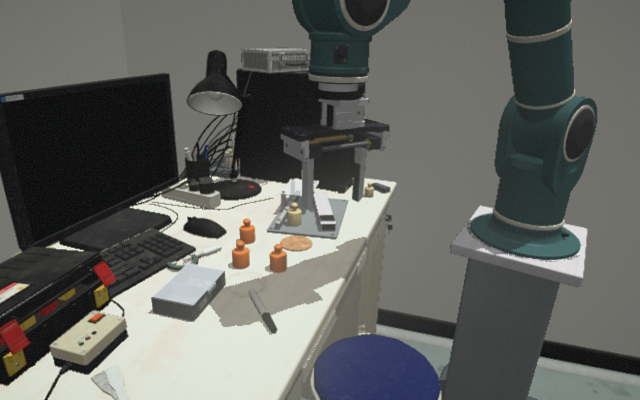

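View pics/wrist0.png

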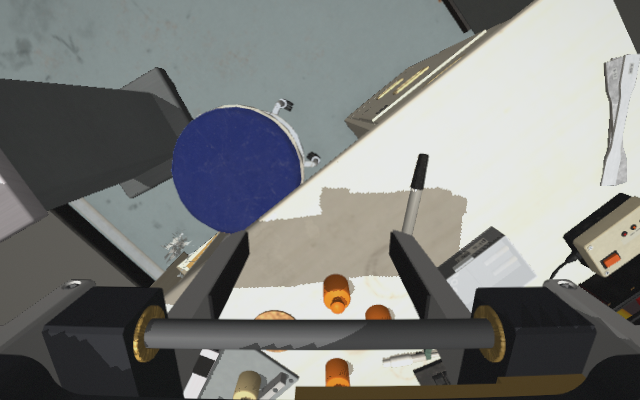

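The pictures show the fixture partly hidden under the gripper: in side it spans about (270-350, 180-236), with the big weight at (295,215), the coaster at (297,243) and orange decoys around it. In scene the arm hides the left half. I'll compute rough positions next.

```bash
cat > h.py <<'E'
import numpy as np, cv2
from rig import robot
def K(i): return np.array([[i["fx"],0,i["cx"]],[0,i["fy"],i["cy"]],[0,0,1]])
def rays(i,px):
    p=cv2.undistortPoints(np.array(px,float).reshape(-1,1,2),K(i),np.array(i["dist"])).reshape(-1,2)
    R=cv2.Rodrigues(np.array(i["rvec"]))[0]; t=np.array(i["tvec"])
    return -R.T@t, np.c_[p,np.ones(len(p))]@R
def onplane(i,px,z):
    c,d=rays(i,px); return c+d*((z-c[2])/d[:,2])[:,None]
def proj(i,P):
    return cv2.projectPoints(np.array(P,float).reshape(-1,1,3),np.array(i["rvec"]),np.array(i["tvec"]),K(i),np.array(i["dist"]))[0].reshape(-1,2)
def snap(n,f):
    i=robot.camera_info(n); im=robot.grab_frame(n); cv2.imwrite(f"pics/{f}.png",im[:,:,::-1]); 
    import pickle; pickle.dump(i,open(f"pics/{f}.pkl","wb")); return i,im
def load(f):
    import pickle; return pickle.load(open(f"pics/{f}.pkl","rb")),cv2.imread(f"pics/{f}.png")
E
python3 - <<'E'
from h import *
np.set_printoptions(precision=3,suppress=True)
i=robot.camera_info("side")
print(onplane(i,[(270,232),(341,236),(350,200),(295,222),(297,243),(370,188),(278,265)],0.0))
i=robot.camera_info("scene")
print(onplane(i,[(318,243),(362,180),(391,170),(410,163)],0.0))
for n in ["scene","side","wrist"]: print(n, rays(robot.camera_info(n),[(320,200)]))
i=robot.camera_info("wrist"); s=robot.get_state()
R=cv2.Rodrigues(i["rvec"])[0]; T=s["tool_rot"]
print("cam in tool", T.T@(-R.T@i["tvec"]-s["ee_pos"]), "R cam axes in tool\n",T.T@R.T)
E
```

```text
[[ 0.564  0.372  0.   ]
 [ 0.4    0.285 -0.   ]
 [ 0.502  0.042  0.   ]
 [ 0.547  0.281  0.   ]
 [ 0.471  0.384  0.   ]
 [ 0.5   -0.099  0.   ]
 [ 0.444  0.499  0.   ]]
[[ 0.402  0.313  0.   ]
 [ 0.501  0.065  0.   ]
 [ 0.477 -0.033  0.   ]
 [ 0.461 -0.101  0.   ]]
scene (array([-0.222,  0.775,  1.191]), array([[ 0.491, -0.371, -0.789]]))
side (array([-0.071,  1.186,  0.49 ]), array([[ 0.478, -0.801, -0.361]]))
wrist (array([0.197, 0.598, 0.385]), array([[ 0.265, -0.125, -0.956]]))
cam in tool [ 0.085 -0.001 -0.161] R cam axes in tool
 [[-0.001 -0.957 -0.289]
 [ 1.    -0.001  0.   ]
 [-0.001 -0.289  0.957]]
```

```bash
python3 - <<'E'
from h import *
np.set_printoptions(precision=3,suppress=True)
R=np.diag([1.,-1,-1])
robot.move_ptp([0.40,0.19,0.30],R)
s=robot.get_state(); print(s["time"],s["ee_pos"],s["qpos"])
snap("wrist","w1")
snap("side","s1")
snap("scene","c1")
E
```

```text
1.9833 [0.4  0.19 0.3 ] [-1.035 -0.002  0.525  1.957  0.001  1.186 -2.08 ]
```

View pics/w1.png

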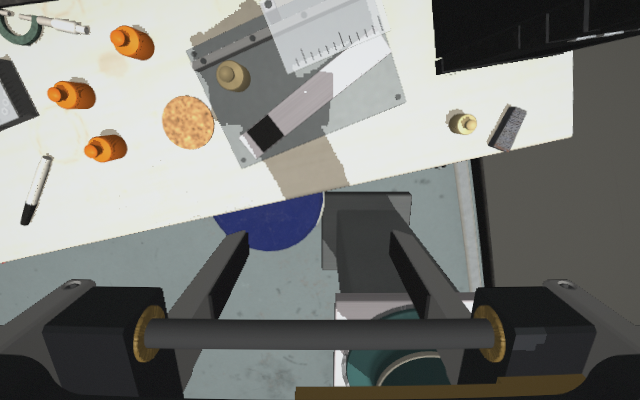

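View pics/s1.png

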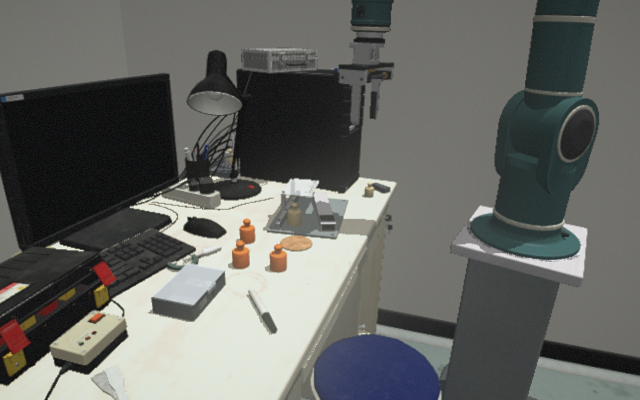

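View pics/c1.png

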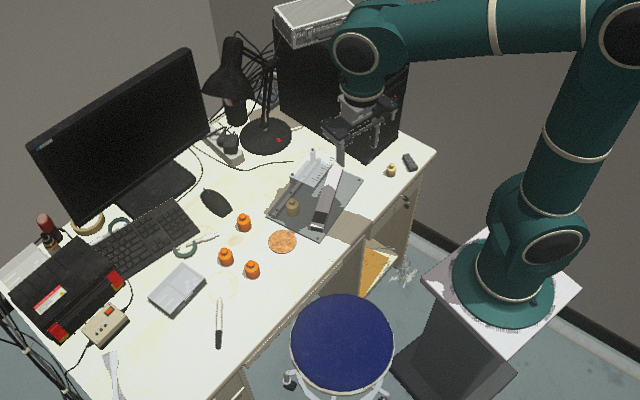

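View w1 shows the fixture at about (187-405, 0-167), turned some 20 deg. The weight is at (234,76), the coaster at (188,122), the pad at (265,132), the small weight at (463,123) and the jaw insert at (508,128). The black tower stands behind and to the right. Next is a closer view.

```bash
python3 - <<'E'
from h import *
np.set_printoptions(precision=3,suppress=True)
R=np.diag([1.,-1,-1])
robot.move_linear([0.45,0.18,0.23],0.25)
s=robot.get_state(); print(s["time"],s["ee_pos"],s["qpos"])
i,im=snap("wrist","w2")
cv2.imwrite("pics/w2crop.png",cv2.resize(im[0:240,100:500,::-1],None,fx=2,fy=2,interpolation=cv2.INTER_CUBIC))
E
```

```text
2.6333 [0.45 0.18 0.23] [-0.955  0.175  0.571  1.962 -0.109  1.036 -1.906]
```

View pics/w2crop.png

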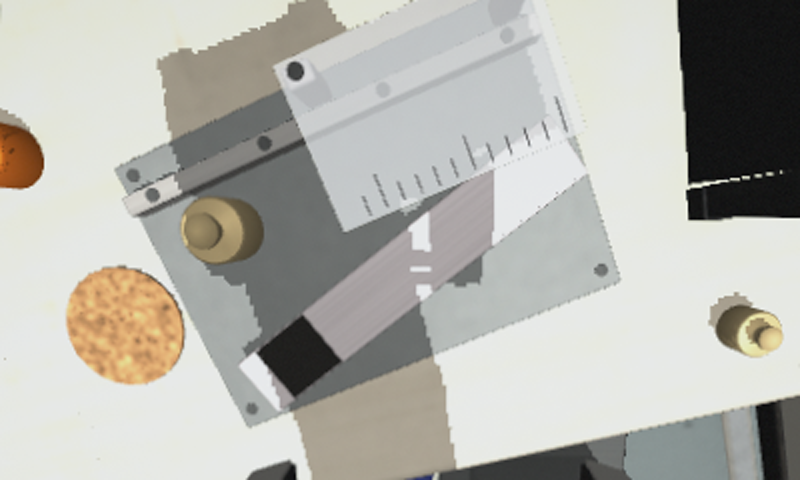

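Crop w2 (2x, origin (100,0)):
- **Plate corners:** about (115,168), (248,427) and (620,282).
- **Pad corners:** about (257,355), (303,315), (343,358) and (295,398).
- **Weight:** knob at (203,230).
- **Coaster:** centre at (125,325).

I'll enlarge it to get sharper points.

```bash
python3 - <<'E'
from h import *
i,im=load("w2")
a=cv2.resize(im[60:220,130:290],None,fx=5,fy=5,interpolation=cv2.INTER_CUBIC)[:600*5//5*1]
a=cv2.resize(im[75:215,140:300],(800,700))[:600]
cv2.imwrite("pics/a.png",cv2.resize(im[95:215,150:300],(750,600),interpolation=cv2.INTER_CUBIC))
cv2.imwrite("pics/b.png",cv2.resize(im[45:155,300:420],(648,594),interpolation=cv2.INTER_CUBIC))
E
```

```text
(no output)
```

View pics/a.png

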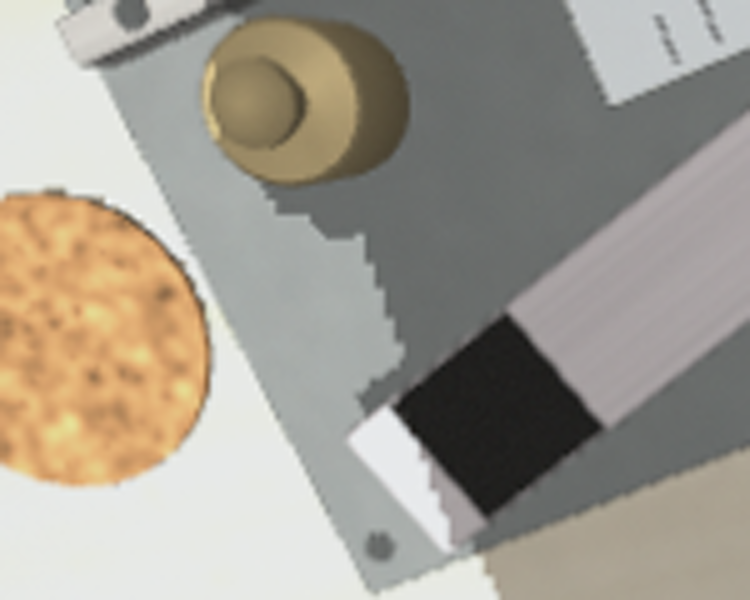

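View pics/b.png

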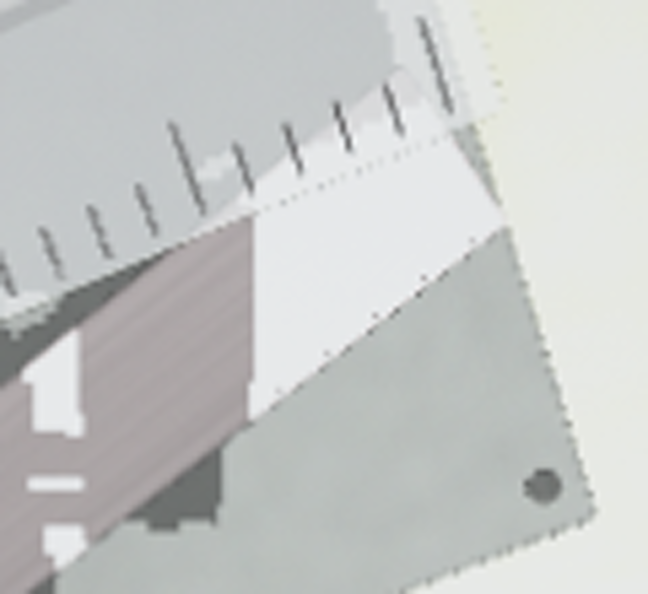

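Zoom a shows pad corners (391,406), (508,314), (604,427), (488,517), the plate's left front corner (372,593) and the bar's left end (348,438). Zoom b shows the bar's right front corner (506,227) and the plate's right front corner (595,512).

```bash
cat >> h.py <<'E'
def A(u,v): return (u/5-.4+150, v/5-.4+95)
def B(u,v): return (u/5.4-.41+300, v/5.4-.41+45)
def rigid(L,W):
    L=np.array(L,float);W=np.array(W,float)[:,:2]
    lc,wc=L.mean(0),W.mean(0); H=(L-lc).T@(W-wc)
    a=np.arctan2(H[0,1]-H[1,0],H[0,0]+H[1,1]); c,s=np.cos(a),np.sin(a); R=np.array([[c,-s],[s,c]])
    t=wc-R@lc; return a,t,W-(L@R.T+t)
E
python3 - <<'E'
from h import *
np.set_printoptions(precision=4,suppress=True)
i,im=load("w2")
C=lambda u,v:(u/2-.25+100,v/2-.25)
P=onplane(i,[C(115,168),A(372,593),B(595,512)],.008)
a,t,r=rigid([(.104,.135),(-.08,.135),(-.08,-.135)],P); print("fix",np.degrees(a),t,r)
Q=onplane(i,[A(391,406),A(508,314),A(604,427),A(488,517),A(348,438),B(506,227)],.030)
L=[(.020,.104),(.020,.066),(-.020,.066),(-.020,.104),(.020,.120),(-.020,-.120)]
b,u,r=rigid(L,Q); print("bar",np.degrees(b),u,r)
b2,u2,r=rigid(L[:4],Q[:4]); print("bar from pad",np.degrees(b2),u2,r)
F=lambda p:(np.array(p)[...,:2]-t)@np.array([[np.cos(a),-np.sin(a)],[np.sin(a),np.cos(a)]])
print("bar in fix",F(u), np.degrees(b-a))
print("fence top left-front corner", F(onplane(i,[A(90,66)],.028)))
# weight: knob centre
print("knob z.054", onplane(i,[A(257,102)],.054+.008)[0])
print("foot right edge", onplane(i,[A(410,103)],.010), "top body circle", onplane(i,[A(280,102)],.008+.037))
m=cv2.inRange(cv2.cvtColor(im,cv2.COLOR_BGR2HSV),(5,90,120),(20,255,255)); 
w1,_=load("w1")
n,l,st,ce=cv2.connectedComponentsWithStats(m); 
for k in range(1,n):
    if st[k,4]>300: print("comp",st[k],ce[k],onplane(i,[ce[k]],.004))
print("strip front-left corner", F(onplane(i,[A(612,104)],.064)))
E
```

```text
fix 21.93547134545951 [0.5222 0.2158] [[-0.0008 -0.0013]
 [ 0.0008 -0.0004]
 [ 0.      0.0017]]
bar 37.41953756378402 [0.5045 0.1994] [[-0.0013 -0.0005]
 [-0.0014 -0.0013]
 [ 0.0018  0.0007]
 [ 0.0014  0.0014]
 [ 0.0002 -0.0015]
 [-0.0007  0.0012]]
bar from pad 37.332905854656396 [0.5045 0.1994] [[-0.0015 -0.0005]
 [-0.0015 -0.0014]
 [ 0.0017  0.0006]
 [ 0.0012  0.0013]]
bar in fix [-0.0226 -0.0086] 15.484066218324507
fence top left-front corner [[0.0688 0.1272]]
knob z.054 [0.5302 0.3069 0.062 ]
foot right edge [[0.5289 0.2884 0.01  ]] top body circle [[0.5299 0.3082 0.045 ]]
comp [  65   58   54   36 1269] [92.3113 77.1332] [[0.5774 0.463  0.004 ]]
comp [   0  120   57   31 1079] [ 26.5941 136.5616] [[0.5056 0.5713 0.004 ]]
comp [ 134  134   58   58 2567] [162.2209 162.2166] [[0.4691 0.3887 0.004 ]]
comp [ 43 181  51  29 902] [ 66.4856 195.5022] [[0.4232 0.5346 0.004 ]]
strip front-left corner [[0.0116 0.0101]]
```

The fixture frame checks out: the strip corner comes to (11.6, 10.1) mm against the (12, 10) given, and the fence corner to (69, 127). But the bar's skew is 15.5 deg and the fixture's turn 21.9, both above what the task states. I'll check them against the other two cameras.

```bash
cat >> h.py <<'E'
def T2(a,t,p):
    p=np.array(p,float); c,s=np.cos(a),np.sin(a); return np.c_[p[:,:2]@np.array([[c,s],[-s,c]])+t, p[:,2]]
FIX=(np.radians(21.935),np.array([.5222,.2158])); BAR=(np.radians(37.4),np.array([.5045,.1994]))
E
python3 - <<'E'
from h import *
fx=T2(*FIX,[(.104,.135,.008),(-.08,.135,.008),(-.08,-.135,.008),(.104,-.135,.008)])
br=T2(*BAR,[(.02,.12,.03),(-.02,.12,.03),(-.02,-.12,.03),(.02,-.12,.03)])
fe=T2(*FIX,[(.07,-.13,.028),(.07,.13,.028)])
for f,(x,y,w,h) in {"c1":(240,130,140,120),"s1":(250,165,120,90),"w2":(140,0,300,230)}.items():
    i,im=load(f); k=min(780/w,590/h)
    o=cv2.resize(im[y:y+h,x:x+w],None,fx=k,fy=k,interpolation=cv2.INTER_CUBIC)
    for P,c in((fx,(0,0,255)),(br,(0,255,0)),(fe,(255,0,0))):
        p=((proj(i,P)-(x,y)+.5)*k).round().astype(int); cv2.polylines(o,[p],True,c,1)
    cv2.imwrite(f"pics/{f}o.png",o)
E
```

```text
(no output)
```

View pics/c1o.png

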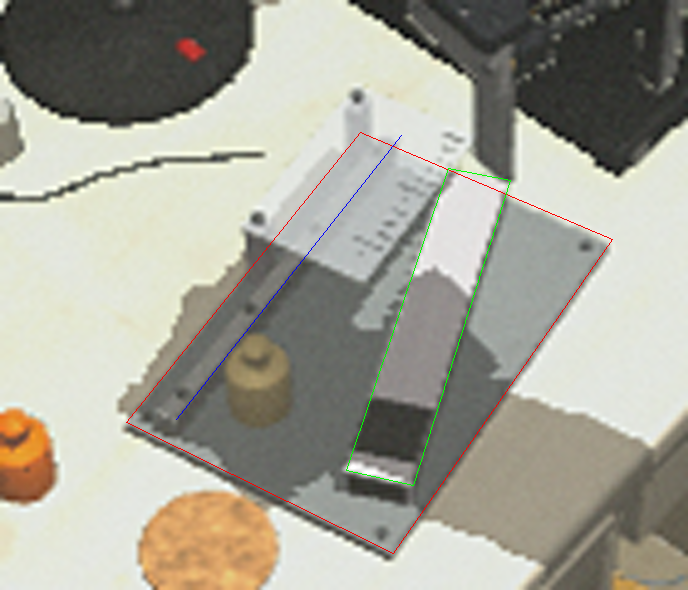

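View pics/s1o.png

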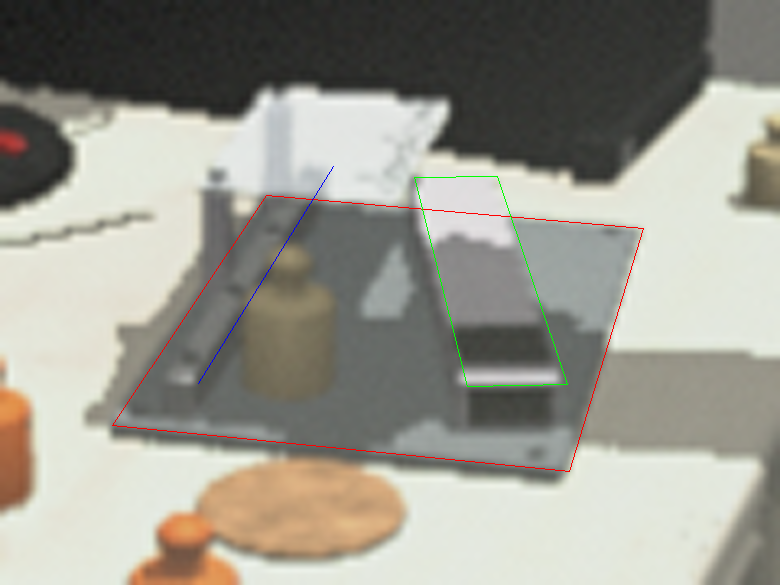

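View pics/w2o.png

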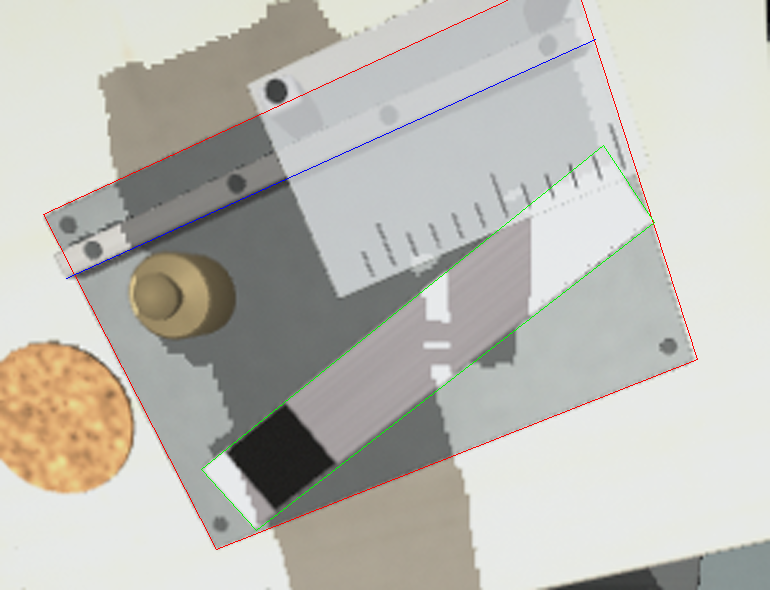

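The outlines agree with all three views: the plate, fence and bar lines fall within 1-2 px in scene and side too. So the measured skew of 15.5 deg is real, and I'll trust the pictures. Weight: (0.530, 0.307), 9.7 mm from the fence by calculation. I'll grip it with the jaws along the fence.

```bash
cat >> h.py <<'E'
def fw(x,y,z): return list(T2(*FIX,[(x,y,z)])[0])
def ori(th=0.):
    a=FIX[0]; ex=np.array([np.cos(a),np.sin(a),0]); ey=np.array([-np.sin(a),np.cos(a),0]); ez=np.array([0,0,1.])
    z=np.sin(th)*ex-np.cos(th)*ez; x=np.cos(th)*ex+np.sin(th)*ez; return np.c_[x,-ey,z]
def st(m=""):
    s=robot.get_state(); e=s["ee_pos"]-np.r_[FIX[1],0]; a=FIX[0]
    print(m,"t%.2f"%s["time"],"ee",np.round(s["ee_pos"],4),"fix",np.round([e[0]*np.cos(a)+e[1]*np.sin(a),-e[0]*np.sin(a)+e[1]*np.cos(a)],4),"F",np.round(s["force"],1),"op%.4f"%s["opening"]); return s
E
python3 - <<'E'
from h import *
robot.gripper_to(.072)
robot.move_ptp([.530,.3073,.135],ori()); st("above")
hit=robot.move_linear([.530,.3073,.036],.12,threshold=6); st(hit)
if not hit:
    robot.gripper_to(.02); st("grip")
E
```

```text
above t3.98 ee [0.5301 0.3061 0.1356] fix [0.0411 0.0808] F [ 0.  -0.3  0.9] op0.0722
False t4.95 ee [0.5305 0.3075 0.0368] fix [0.0419 0.082 ] F [0.2 0.1 0.9] op0.0723
grip t5.59 ee [0.53   0.3074 0.0361] fix [0.0414 0.0821] F [-0.2  0.8  1.4] op0.0369
```

Opening 36.9 mm matches the body. Lift and park.

```bash
python3 - <<'E'
from h import *
robot.move_linear([.530,.3073,.12],.15); st("lift")
robot.move_linear([.4691,.3887,.12],.2); 
robot.move_linear([.4691,.3887,.042],.15); st("low")
h=robot.move_linear([.4691,.3887,.029],.025,threshold=3); st(h)
snap("side","s2")
E
```

```text
lift t6.30 ee [0.5295 0.3071 0.1191] fix [0.0408 0.082 ] F [ 0.6 -0.  -4.6] op0.0368
low t7.62 ee [0.4698 0.3885 0.0426] fix [0.0159 0.1798] F [ 0.5  0.1 -4. ] op0.0366
True t8.07 ee [0.4692 0.389  0.0318] fix [0.0155 0.1805] F [0.6 0.3 3.2] op0.0369
```

View pics/s2.png

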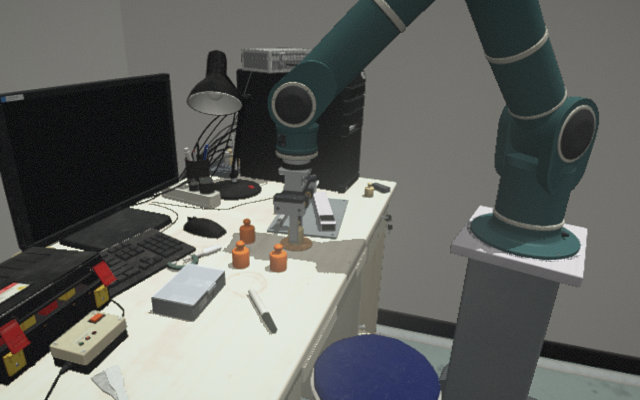

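The weight touched down on the coaster (the force rose at z=31.8 mm, 32 expected). Next: release it, check reachability of the slanted push, and check where the tower stands.

```bash
cat >> h.py <<'E'
def slant(xc,y,zc=.022,th=np.radians(40)):
    return fw(xc-.008*np.cos(th)-.019*np.sin(th), y, zc-.008*np.sin(th)+.019*np.cos(th)), ori(th)
E
python3 - <<'E'
from h import *
np.set_printoptions(precision=3,suppress=True)
robot.gripper_to(.06); s=st("rel")
p=s["ee_pos"]; robot.move_linear([p[0],p[1],.13],.2); st("up")
i,_=load("w2"); C=lambda u,v:(u/2-.25+100,v/2-.25)
print("tower",onplane(i,[C(688,218),C(800,215)],0.), "small",onplane(i,[C(735,320)],0.))
for x,y,z in [(-.10,-.08,.05),(-.10,-.08,.022),(.03,-.08,.022),(.03,-.1,.022)]:
    P,O=slant(x,y,z); print(P,robot.ik(P,O))
for y in(.08,.06): print(robot.ik(fw(.022,y,.036),ori()),robot.ik(fw(-.1,y,.036),ori()))
snap("wrist","w3"); snap("side","s3")
E
```

```text
rel t8.68 ee [0.469 0.389 0.031] fix [0.015 0.18 ] F [-0.3  0.4 -0.6] op0.0602
up t9.32 ee [0.468 0.388 0.129] fix [0.014 0.18 ] F [ 0. -0. -1.] op0.0600
tower [[ 0.537  0.019  0.   ]
 [ 0.539 -0.054  0.   ]] small [[ 0.471 -0.02   0.   ]]
[np.float64(0.442309976514108), np.float64(0.09738440897712344), np.float64(0.05941254354176827)] None
[np.float64(0.442309976514108), np.float64(0.09738440897712344), np.float64(0.03141254354176827)] None
[np.float64(0.5628990471328075), np.float64(0.14594649343936938), np.float64(0.03141254354176827)] [-0.094  0.529 -0.191  2.333  3.154  0.404  1.715]
[np.float64(0.5703701370500761), np.float64(0.12739432872880022), np.float64(0.03141254354176827)] [-0.042  0.532 -0.192  2.323  3.239  0.393  1.677]
[-0.895  0.638  0.418  1.835 -0.365  0.745 -1.467] [-0.986  0.474  0.426  2.132 -0.341  0.6   -1.505]
[-0.864  0.635  0.42   1.841 -0.366  0.742 -1.431] [-0.948  0.471  0.43   2.139 -0.343  0.597 -1.461]
```

View pics/s3.png

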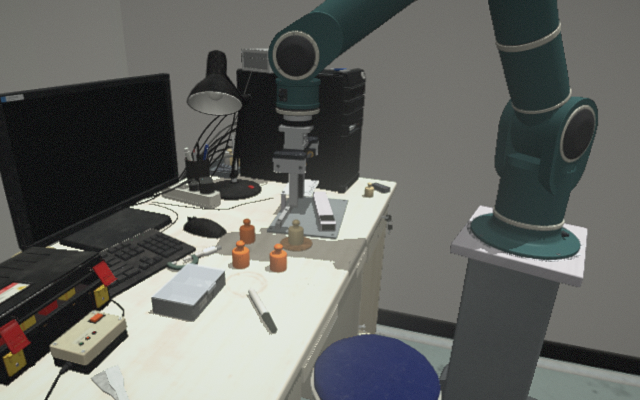

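View pics/w3.png

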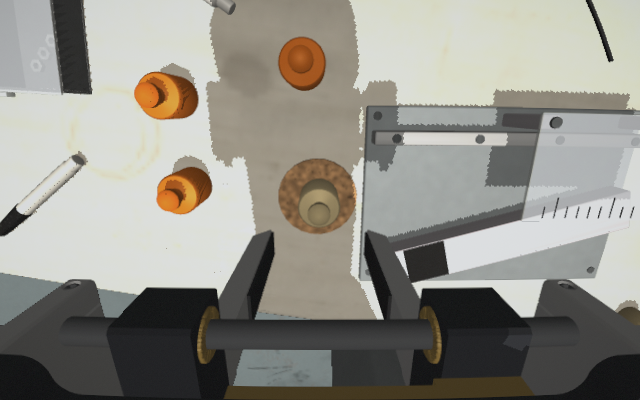

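The weight stands upright at the centre of the coaster, (320,208) in w3, and the bar is untouched. Next I'll scan which slanted poses can be reached.

```bash
python3 - <<'E'
from h import *
np.set_printoptions(precision=2,suppress=True)
for th in (30,35,40,45):
  for flip in (1,-1):
    for y in(-.05,-.08,-.10):
      r=[]
      for x in (-.08,-.06,-.04,-.02,0,.03):
        P,O=slant(x,y,.022,np.radians(th)); O=O@np.diag([flip,flip,1]); q=robot.ik(P,O); r.append(q is not None)
      print(th,flip,y,''.join('X' if k else '.' for k in r), q)
E
```

```text
30 1 -0.05 XXXXXX [-0.66  0.5   0.36  2.25  4.11  0.21  0.56]
30 1 -0.08 XXXXXX [-0.59  0.51  0.36  2.24  4.21  0.24  0.52]
30 1 -0.1 XXXXXX [-0.54  0.51  0.36  2.23  4.28  0.25  0.5 ]
30 -1 -0.05 XXXXXX [ 0.54  0.8  -1.08  2.22  1.81  0.6   0.1 ]
30 -1 -0.08 XXXXXX [ 0.61  0.8  -1.08  2.21  1.8   0.57  0.18]
30 -1 -0.1 XXXXXX [ 0.65  0.81 -1.08  2.2   1.78  0.55  0.24]
35 1 -0.05 XXXXXX [-0.34  0.49 -0.01  2.3   3.21  0.26  1.54]
35 1 -0.08 XXXXXX [-0.1   0.5  -0.19  2.28  3.09  0.24  1.76]
35 1 -0.1 XXXXXX [-0.05  0.51 -0.19  2.27  3.21  0.23  1.69]
35 -1 -0.05 XXXXXX [ 0.56  0.82 -1.08  2.27  2.07  0.63 -0.11]
35 -1 -0.08 XXXXXX [ 0.63  0.83 -1.08  2.26  2.07  0.58 -0.05]
35 -1 -0.1 XXXXXX [ 0.68  0.83 -1.08  2.25  2.06  0.56  0.01]
40 1 -0.05 .XXXXX [-0.17  0.53 -0.19  2.34  3.03  0.42  1.77]
40 1 -0.08 .XXXXX [-0.09  0.53 -0.19  2.33  3.15  0.4   1.71]
40 1 -0.1 XXXXXX [-0.04  0.53 -0.19  2.32  3.24  0.39  1.68]
40 -1 -0.05 XXXXXX [-0.1   0.53 -0.28  2.34  2.95  0.42 -1.27]
40 -1 -0.08 XXXXXX [ 0.01  0.54 -0.31  2.33  3.04  0.4  -1.28]
40 -1 -0.1 XXXXXX [ 0.09  0.55 -0.34  2.32  3.09  0.39 -1.28]
45 1 -0.05 ..XXXX [-0.17  0.57 -0.19  2.39  3.08  0.59  1.73]
45 1 -0.08 .XXXXX [-0.09  0.57 -0.19  2.38  3.18  0.57  1.7 ]
45 1 -0.1 .XXXXX [-0.03  0.57 -0.19  2.37  3.26  0.56  1.68]
45 -1 -0.05 .XXXXX [-0.16  0.57 -0.2   2.39  3.07  0.59 -1.4 ]
45 -1 -0.08 .XXXXX [-0.06  0.57 -0.22  2.37  3.16  0.57 -1.41]
45 -1 -0.1 .XXXXX [ 0.01  0.58 -0.24  2.36  3.23  0.56 -1.41]
```

```bash
python3 - <<'E'
from h import *
np.set_printoptions(precision=2,suppress=True)
for th in (34,37,40):
    for y in(.07,-.085):
      r=[]
      for x,z in ((-.10,.08),(-.10,.022),(-.08,.022),(-.05,.022),(-.02,.022),(0,.022),(.035,.022)):
        P,O=slant(x,y,z,np.radians(th)); q=robot.ik(P,O); r.append(q is not None)
      print(th,y,''.join('X' if k else '.' for k in r), q)
for z in(.15,.2): 
    P,O=slant(-.08,.0,z,np.radians(37)); print(P,robot.ik(P,O))
E
```

```text
34 0.07 XXXXXXX [-0.78  0.5   0.17  2.27  2.79  0.21  1.66]
34 -0.085 XXXXXXX [-0.09  0.5  -0.19  2.26  3.1   0.2   1.77]
37 0.07 ..XXXXX [-0.79  0.52  0.17  2.3   2.84  0.31  1.6 ]
37 -0.085 ..XXXXX [-0.09  0.52 -0.19  2.29  3.14  0.3   1.73]
40 0.07 ...XXXX [-0.81  0.53  0.17  2.33  2.86  0.4   1.56]
40 -0.085 ..XXXXX [-0.08  0.53 -0.19  2.32  3.17  0.39  1.71]
[np.float64(0.4314580512842095), np.float64(0.17925756580429533), np.float64(0.16035955450568218)] None
[np.float64(0.4314580512842095), np.float64(0.17925756580429533), np.float64(0.2103595545056822)] [-0.69 -0.13  0.17  2.47  0.56  0.2  -2.22]
```

Slanted reach is tight far out at the front, so I'll make the first left push with the tool vertical, since that end is open above. After that I'll go in slanted.

```bash
python3 - <<'E'
from h import *
robot.gripper_to(0.0)
robot.move_ptp(fw(-.105,.075,.12),ori()); st("above")
print(robot.move_linear(fw(-.105,.075,.036),.15,threshold=8)); st("down")
print(robot.move_linear(fw(-.018,.075,.036),.06,threshold=20)); st("pushed")
robot.move_linear(fw(-.04,.075,.036),.15)
robot.move_linear(fw(-.06,.06,.22),.25)
snap("wrist","w4"); st()
E
```

```text
above t11.10 ee [0.3971 0.2466 0.1204] fix [-0.1046  0.0753] F [ 0.4  0.2 -0.5] op0.0000
False
down t11.81 ee [0.3972 0.2464 0.0364] fix [-0.1045  0.075 ] F [-0.9 -0.8  0.7] op0.0005
False
pushed t13.41 ee [0.4774 0.2786 0.0361] fix [-0.018  0.075] F [0.1 0.9 0.1] op0.0005
 t14.65 ee [0.4437 0.2489 0.2186] fix [-0.0605  0.06  ] F [-0.  -0.3 -0.6] op0.0007
```

View pics/w4.png

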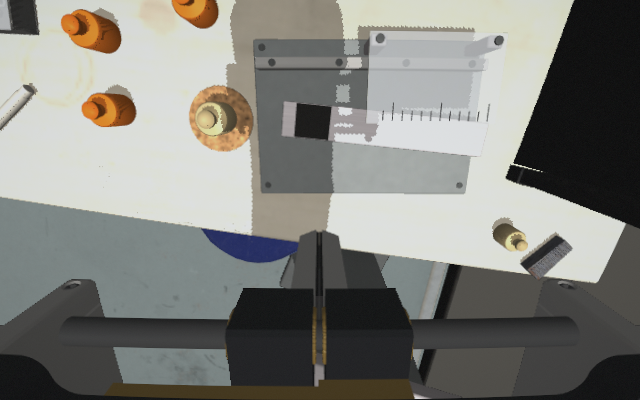

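The bar is now lagging on the right: pad at (313,121), right front corner at (480,157). Measuring it, then going slanted for the right end.

```bash
cat >> h.py <<'E'
def wf(P):
    d=np.array(P)[:,:2]-FIX[1]; a=FIX[0]; return np.c_[d@[np.cos(a),np.sin(a)],d@[-np.sin(a),np.cos(a)]]
E
python3 - <<'E'
from h import *
np.set_printoptions(precision=4,suppress=True)
i,im=load("w4")
m=cv2.inRange(im[90:150,270:350],(0,0,0),(60,60,60)); n,l,s,c=cv2.connectedComponentsWithStats(m)
k=1+np.argmax(s[1:,4]); print(s[k],c[k]+[270,90])
print("pad,rf,rb,lf", wf(onplane(i,[c[k]+[270,90],(480,157),(281,135)],.03)))
for x,y,z in((-.06,-.085,.022),(-.06,-.085,.06),(-.05,-.085,.08),(-.02,-.085,.022),(.035,-.085,.022)):
    P,O=slant(x,y,z,np.radians(37)); print(np.round(P,3),robot.ik(P,O))
cv2.imwrite("pics/w4c.png",cv2.resize(im[20:200,250:500],(750,540)))
E
```

```text
[  25   13   36   37 1115] [312.2717 120.9372]
pad,rf,rb,lf [[ 0.0122  0.0672]
 [-0.0292 -0.1341]
 [-0.0037  0.1038]]
[0.482 0.108 0.032] [-0.0429  0.4414 -0.1914  2.4965  3.2251  0.4264  1.6767]
[0.482 0.108 0.07 ] [ 0.1237  0.3342 -0.371   2.4878  3.1308  0.2961  1.7757]
[0.491 0.112 0.09 ] [ 0.1197  0.2836 -0.3711  2.4609  3.1663  0.2225  1.7235]
[0.519 0.123 0.032] [-0.0642  0.4704 -0.1916  2.411   3.1943  0.3707  1.6913]
[0.57  0.143 0.032] [-0.0883  0.5159 -0.1918  2.2905  3.1448  0.2966  1.7259]
```

View pics/w4c.png

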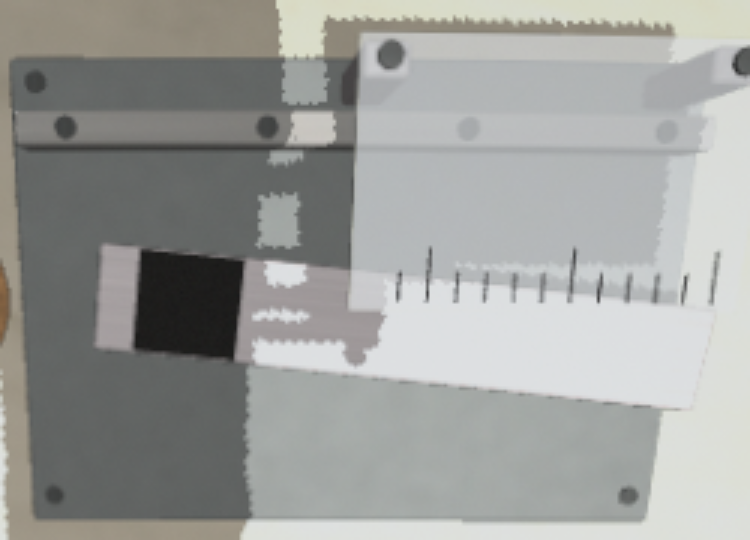

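The bar is skewed about -6 deg, and its centre has drifted to y = -17 mm. I'll push the right end slantwise with a slight component to the left, to bring y back. The wrist reconfiguration I'll do away from the tower.

```bash
python3 - <<'E'
from h import *
np.set_printoptions(precision=2,suppress=True)
for x,y,z in((-.05,.03,.13),(-.03,.04,.13),(0,.04,.16),(-.03,.04,.1),(0.0,.04,.1)):
    P,O=slant(x,y,z,np.radians(37)); print(np.round(P,3),robot.ik(P,O))
print(robot.get_state()["qpos"])
E
```

```text
[0.45 0.22 0.14] [-0.07  0.14 -0.55  2.45  1.89  0.21  2.67]
[0.46 0.23 0.14] [-0.26  0.16 -0.37  2.41  1.85  0.2   2.7 ]
[0.49 0.25 0.17] None
[0.46 0.23 0.11] [-0.6   0.23 -0.01  2.44  2.4   0.21  2.12]
[0.49 0.25 0.11] [-0.42  0.27 -0.19  2.37  2.22  0.22  2.34]
[-1.05  0.24  0.56  1.92 -0.15  1.02 -1.62]
```

```bash
python3 - <<'E'
from h import *
robot.move_linear(fw(-.05,.05,.25),.25)
P,O=slant(-.03,.04,.10,np.radians(37)); q1=np.array(robot.ik(P,O)); q0=np.array(robot.get_state()["qpos"]); print(np.round(q1,2))
for f in(.25,.5,.75,1):
    robot.goto_joints(list(q0+f*(q1-q0))); s=st(f); print(np.round(s["tool_rot"][:,2],2), s["ee_pos"][2]+.019*s["tool_rot"][2,2])
    if s["ee_pos"][2]<.09: break
E
```

```text
[-0.6   0.23 -0.01  2.44  2.4   0.21  2.12]
0.25 t15.86 ee [0.5275 0.1244 0.2211] fix [-0.0292 -0.0867] F [ 0.8  0.8 -0.2] op0.0003
[ 0.32 -0.33 -0.89] 0.20424696234222683
0.5 t16.78 ee [0.5847 0.1138 0.2205] fix [ 0.0199 -0.118 ] F [-0.7  0.7  0.2] op0.0008
[ 0.63 -0.31 -0.71] 0.20691022117804234
0.75 t17.71 ee [0.5714 0.1804 0.1854] fix [ 0.0324 -0.0512] F [-0.2  0.8 -0.3] op0.0005
[ 0.73 -0.03 -0.68] 0.17254886015179705
1 t18.63 ee [0.4637 0.2351 0.1109] fix [-0.047   0.0398] F [ 0.8 -0.7  0.6] op0.0004
[ 0.56  0.22 -0.8 ] 0.09572352254326215
```

```bash
python3 - <<'E'
from h import *
th=np.radians(37)
def go(x,y,z,v,**k):
    P,O=slant(x,y,z,th); return robot.move_linear(P,v,frame=O,**k) 
try:
    go(-.055,-.09,.085,.2); st("over")
    print(go(-.055,-.09,.022,.1,threshold=8)); st("down")
    print(go(.005,-.07,.022,.06,threshold=20)); st("pushed")
    snap("wrist","w5"); snap("side","s5")
except robot.PlanningError as e: print("PE",e); st()
E
```

```text
over t19.86 ee [0.4883 0.1055 0.0955] fix [-0.0726 -0.0896] F [ 0.9  0.6 -0.5] op0.0005
False
down t20.64 ee [0.4883 0.1054 0.0327] fix [-0.0727 -0.0898] F [-0.6 -0.4  0.1] op0.0004
False
pushed t21.84 ee [0.5363 0.146  0.0324] fix [-0.013 -0.07 ] F [ 0.4  0.4 -0.7] op0.0003
```

View pics/w5.png

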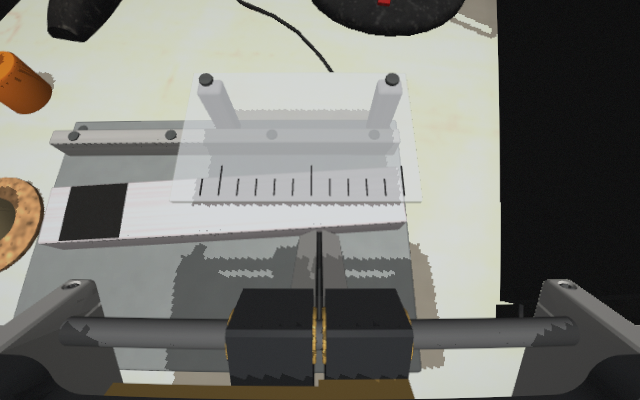

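The bar is now in front of the finger, with the pad at (95,212) and the right end's front at (406,226). Measuring its pose.

```bash
cat >> h.py <<'E'
def padpos(f,x0,y0,x1,y1,show=True):
    i,im=load(f); m=cv2.inRange(im[y0:y1,x0:x1],(0,0,0),(62,62,62)); n,l,s,c=cv2.connectedComponentsWithStats(m)
    k=1+np.argmax(s[1:,4]); cn=cv2.findContours((l==k).astype(np.uint8),cv2.RETR_EXTERNAL,cv2.CHAIN_APPROX_NONE)[0]
    cn=max(cn,key=cv2.contourArea)
    w=wf(onplane(i,cn.reshape(-1,2)+np.array([x0,y0]),.03))*1000
    r=cv2.minAreaRect(w.astype(np.float32)); print(f,"pad rect (mm, fixture)",np.round(r[0],1),np.round(r[1],1),"ang %.2f"%r[2]); return r
E
python3 - <<'E'
from h import *
np.set_printoptions(precision=4,suppress=True)
padpos("w5",40,165,150,255)
padpos("w4",275,95,345,150)
i,_=load("w5"); print("rf, lf", wf(onplane(i,[(406,226),(40,241)],.03)))
print("fence top front L, R", wf(onplane(i,[(50,144),(398,143)],.028)))
E
```

```text
w5 pad rect (mm, fixture) [16.7 78.8] [37.4 39.6] ang 3.84
w4 pad rect (mm, fixture) [11.8 67.1] [38.7 37.1] ang 84.18
rf, lf [[ 0.0062 -0.1262]
 [-0.004   0.1099]]
fence top front L, R [[ 0.0692  0.1286]
 [ 0.0682 -0.1275]]
```

Good: skew is +3.5 deg, y is back to about -6 mm, and the fence is seen where it should be (68-69 mm). Now alternating pushes home.

```bash
cat >> h.py <<'E'
TH=np.radians(37)
def go(x,y,z,v,**k):
    P,O=slant(x,y,z,TH); return robot.move_linear(P,v,frame=O,**k)
E
python3 - <<'E'
from h import *
go(-.03,-.06,.022,.2)
go(-.03,.06,.022,.2); st("L")
print(go(.012,.06,.022,.06,threshold=15)); st("L pushed")
go(-.03,.05,.022,.2); go(-.03,-.075,.022,.2)
print(go(.036,-.075,.022,.05,threshold=10)); st("R pushed")
snap("wrist","w6")
padpos("w6",20,110,200,255)
E
```

```text
L t23.02 ee [0.4559 0.2531 0.0324] fix [-0.0475  0.0594] F [ 0.9 -0.7 -0.6] op0.0005
False
L pushed t23.88 ee [0.4942 0.2692 0.0323] fix [-0.006  0.06 ] F [-0.7  0.4 -0.7] op0.0005
True
R pushed t26.05 ee [0.5581 0.1496 0.0318] fix [ 0.0086 -0.0748] F [-1.7 -1.1  1.6] op0.0007
w6 pad rect (mm, fixture) [39.3 79.8] [37.4 39.6] ang 2.70
```

View pics/w6.png

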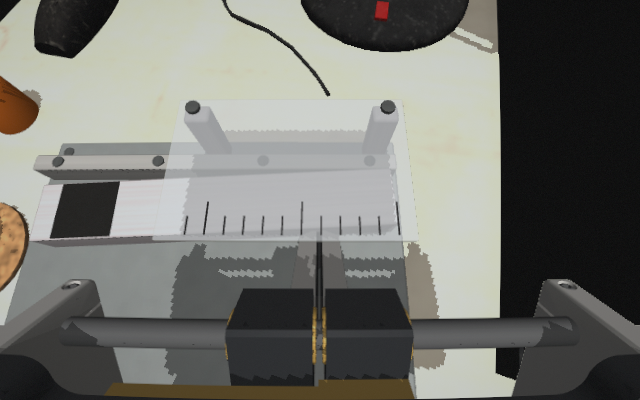

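The right corner has met the fence (stopped by force), and the left still lags by about 2.7 deg. Next: left to contact, then right, then left.

```bash
python3 - <<'E'
from h import *
go(-.01,-.07,.022,.2); go(-.01,.06,.022,.2)
print(go(.038,.06,.022,.05,threshold=12)); st("L")
go(.005,.05,.022,.2); go(.005,-.07,.022,.2)
print(go(.038,-.075,.022,.04,threshold=12)); st("R")
go(.01,-.07,.022,.2); go(.01,.07,.022,.2)
print(go(.038,.07,.022,.04,threshold=12)); st("L")
snap("wrist","w7")
E
```

```text
True
L t27.99 ee [0.5106 0.2757 0.0315] fix [0.0116 0.0599] F [-3.5 -1.7  3. ] op0.0006
True
R t29.65 ee [0.5602 0.152  0.0316] fix [ 0.0114 -0.0734] F [-3.8 -1.1  2. ] op0.0005
True
L t31.27 ee [0.507  0.2846 0.0316] fix [0.0116 0.0695] F [-4.4 -0.7  1.5] op0.0002
```

View pics/w7.png

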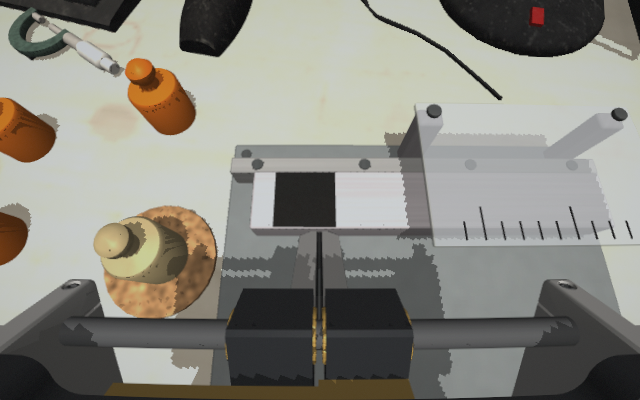

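Left and right both stop at TCP x = 11.6 and 11.4 mm, so the bar is parallel to the fence within 0.2 mm over 143 mm. I'll confirm once more on the right, then withdraw.

```bash
python3 - <<'E'
from h import *
padpos("w7",250,165,345,232)
go(.01,.06,.022,.2); go(.01,-.08,.022,.2)
print(go(.038,-.09,.022,.04,threshold=12)); st("R")
go(-.04,-.085,.022,.2); go(-.05,-.085,.085,.2); go(-.03,.04,.10,.25); s=st("out"); print(np.round(s["qpos"],2))
q0=robot.ik(fw(-.05,.05,.25),ori()); print(q0)
E
```

```text
w7 pad rect (mm, fixture) [49.2 78.4] [39.2 36.9] ang 89.86
True
R t32.98 ee [0.5651 0.1399 0.0315] fix [ 0.0114 -0.0864] F [-3.4 -1.   1.7] op0.0004
out t35.12 ee [0.4628 0.2346 0.1098] fix [-0.048   0.0396] F [-0.9  0.5 -1. ] op0.0013
[-0.6   0.23 -0.01  2.44  2.4   0.21  2.12]
[-1.43341984  0.34350109  1.08942447  1.87313939 -0.33684045  1.12716654
 -1.40788535]
```

```bash
python3 - <<'E'
from h import *
robot.goto_joints([-1.05,.22,.56,1.91,-.15,1.04,-1.62]); s=st("vert")
robot.gripper_to(.072)
robot.move_ptp([.40,.36,.20],ori()); st()
snap("wrist","w8")
E
```

```text
vert t38.38 ee [0.4448 0.2495 0.2315] fix [-0.0592  0.0602] F [0.7 0.5 0.2] op0.0007
 t40.11 ee [0.3997 0.3603 0.1997] fix [-0.0597  0.1799] F [-0.  -0.2  0.8] op0.0723
```

View pics/w8.png

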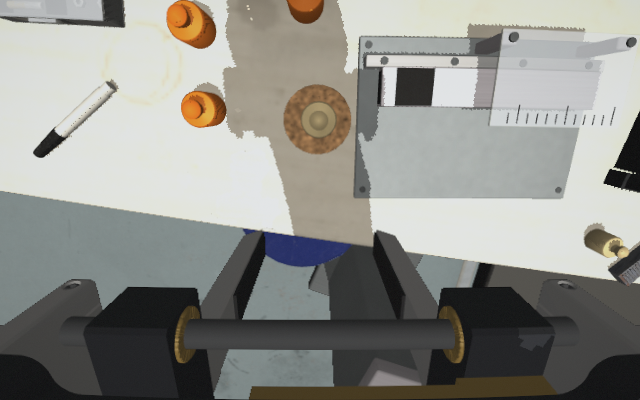

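The weight stands at the coaster's centre, knob at (319,120). The bar lies along the fence, with the pad at (413,87).

```bash
python3 - <<'E'
from h import *
padpos("w8",385,60,440,110)
i,_=load("w8"); print(onplane(i,[(319,120)],.06))
robot.move_ptp([.469,.389,.125],ori())
h=robot.move_linear([.469,.389,.032],.12,threshold=6); st(h)
if not h:
    robot.gripper_to(.02); st("grip")
    robot.move_linear([.469,.389,.14],.15); st("lift")
    P=fw(.0495,.0785,.14); robot.move_linear(P,.2); st("over pad")
    snap("wrist","w9")
E
```

```text
w8 pad rect (mm, fixture) [49.6 78.3] [36.1 39.2] ang 0.35
[[0.46960881 0.38788489 0.06      ]]
False t41.58 ee [0.4694 0.3893 0.0328] fix [0.0158 0.1807] F [0.3 0.6 0.3] op0.0722
grip t42.23 ee [0.469  0.389  0.0321] fix [0.0154 0.1805] F [-1.1  1.   1.4] op0.0367
lift t43.09 ee [0.4685 0.3887 0.139 ] fix [0.0148 0.1804] F [ 0.   0.2 -3.4] op0.0368
over pad t43.78 ee [0.5384 0.3073 0.1394] fix [0.0492 0.0788] F [ 0.7  0.5 -4.4] op0.0366
```

View pics/w9.png

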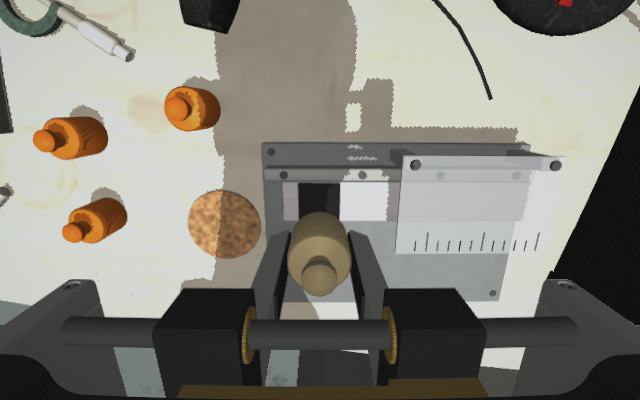

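The weight is held upright over the pad. Lowering it.

```bash
python3 - <<'E'
from h import *
x,y=.0495,.0785
robot.move_linear(fw(x,y,.068),.12); st()
h=robot.move_linear(fw(x,y,.055),.025,threshold=3); st(h)
robot.gripper_to(.058); s=st("rel")
p=s["ee_pos"]; robot.move_linear([p[0],p[1],.16],.12); st("up")
snap("side","s10")
robot.move_linear(fw(-.04,.05,.22),.25); st()
snap("wrist","w10")
i,im=load("s10"); cv2.imwrite("pics/s10c.png",cv2.resize(im[165:255,250:370],(780,585)))
E
```

```text
t44.58 ee [0.5391 0.3073 0.0686] fix [0.0499 0.0786] F [-0.2  0.5 -3.4] op0.0370
True t45.02 ee [0.5389 0.3073 0.0577] fix [0.0497 0.0786] F [ 0.1 -0.3  4.2] op0.0370
rel t45.57 ee [0.5383 0.307  0.0572] fix [0.049  0.0786] F [ 1.2  0.5 -0. ] op0.0585
up t46.58 ee [0.5379 0.3068 0.1592] fix [0.0486 0.0786] F [ 0.4  0.8 -1.3] op0.0577
 t47.22 ee [0.4664 0.2476 0.2199] fix [-0.0399  0.0503] F [ 0.3  0.3 -0.5] op0.0578
```

View pics/s10c.png

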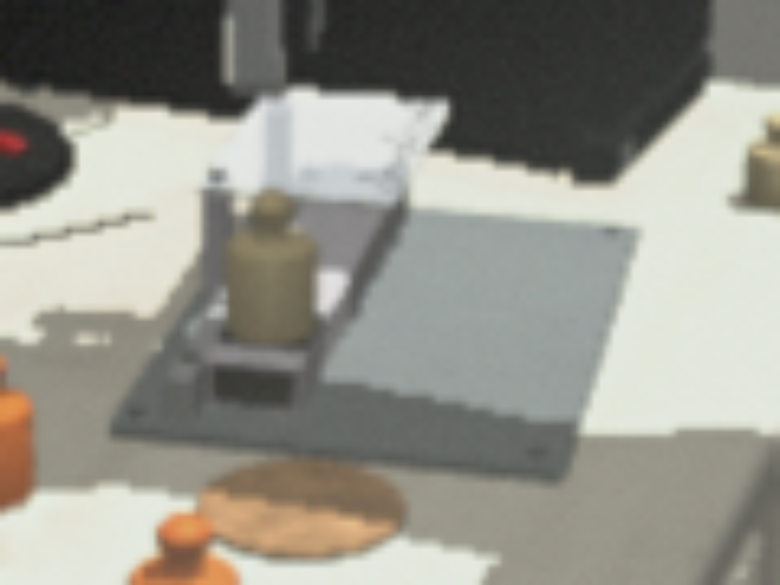

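View pics/w10.png

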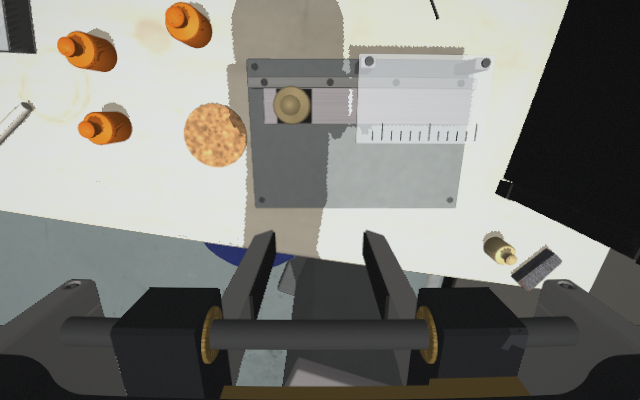

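The weight stands upright on the pad at (292,104), and the bar lies along the fence. A last check of the bar's edges, in an enlarged view.

```bash
python3 - <<'E'
from h import *
np.set_printoptions(precision=4,suppress=True)
i,im=load("w10"); cv2.imwrite("pics/w10c.png",cv2.resize(im[60:150,250:490],(800,300),interpolation=cv2.INTER_CUBIC))
g=cv2.cvtColor(im,cv2.COLOR_BGR2GRAY).astype(int)
for u in (268,315,330,345,365,400,440,455):
    col=g[110:140,u]; d=np.diff(col); v=110+np.argmin(d)+.5; print(u,v,wf(onplane(i,[(u,v)],.03))[0],d.min())
print("knob",wf(onplane(i,[(292,104)],.085)))
E
```

```text
268 123.5 [0.0299 0.1089] -41
315 123.5 [0.0298 0.0545] -38
330 123.5 [0.0298 0.0371] -35
345 123.5 [0.0298 0.0198] -36
365 123.5 [ 0.0298 -0.0034] -12
400 130.5 [ 0.022  -0.0446] -40
440 123.5 [ 0.0302 -0.0909] -7
455 123.5 [ 0.0303 -0.1086] -6
knob [[0.0503 0.0757]]
```

View pics/w10c.png

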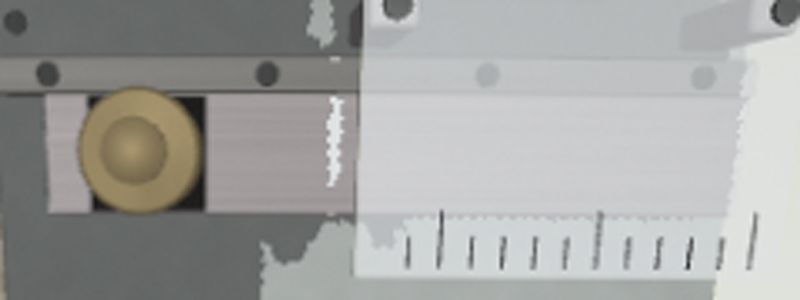

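The bar's front edge lies at x = 30 mm along its whole length, which is exactly where a 40 mm bar against the fence should be. Handing in.

```bash
python3 - <<'E'
from h import *
st(); robot.sign_off()
E
```

```text
t47.27 ee [0.4665 0.2477 0.2195] fix [-0.0397  0.0504] F [-0.7  0.7 -0.3] op0.0578
the job is handed in; nothing more can be done
```

The job is done and handed in at about 47 s of the 72 s allowed. I lifted the big weight out, parked it upright on the coaster and pushed the bar home from both ends. The right end was pushed with the finger slanted 37° under the strip. The weight now stands on the pad.

**Last checks:**
- **Bar:** the front edge measures 29.8–30.3 mm in the fixture frame from y = +109 to −109 mm, against 30 mm for a bar flat on the fence; one sample, at y = −45 mm, caught a different edge and was left out. The right edge was seen only faintly through the strip. Both ends also stopped on contact at the same depth, within 0.2 mm.
- **Weight:** it is upright on the pad, within about 3 mm of its centre. The touch-down height matched the pad top.
- **Surroundings:** the small weight, jaw insert and micrometer were left alone. The gripper is clear of everything, and no contact with the strip showed in the force readings.

**Disagreement:** I measured the fixture's turn at about 22° and the bar's starting skew at about 15.5°, both larger than the 5–20° and 9° stated. The side and scene cameras agreed with my measurements, so I worked from those.

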